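# Pack a gift order: stack the set and fill the gap

## Robot

A 6-joint arm with a two-finger parallel gripper is mounted at the origin on the work surface. World frame = base frame: x ahead of the robot, y to its left, z up, the work surface at z = 0. Lengths are in m, angles in rad, forces in N, time in s.
With the tool pointing down it reaches from about 0.3 to 0.775 m from the base axis. Payload 14.6 kg.
Tool frame: the origin (TCP) lies on the centre line of the jaws, within the pads' length; the fingertips stand 17 mm ahead of it and the grasp point (between the pads) lies 2 mm behind it; z points along the fingers, y is the line along which they close (so a half turn about z gives the same grasp; the last joint's range is limited). The gripper opens to 94 mm and grips with 3 to 60 N. Pads are 16 mm wide; open, the fingers measure 119 mm over their backs; the gripper's body (75 mm by 177 mm) begins 78 mm behind the grasp point.
Start: joints at [1.097, 0.3, 1.521, -0, 1.321, -0.067], TCP at [0.218, 0.505, 0.193] pointing down, gripper open.
Joint ranges: [-3.03, 3.03], [-0.79, 2.21], [0.23, 2.52], [-1.04, 4.18], [0, 3.07], [-2.55, 2.55]. Speed limits (rad/s): [2.22, 2.22, 2.57, 3.14, 3.14, 3.14].

## Interface

Orientations are given as [roll, pitch, yaw] about the fixed x, y, z axes, in that order (R = Rz(yaw) Ry(pitch) Rx(roll)).
In Python, from cell import monitor, camera, job, spotter gives the robot as it stands.
- The arm moves only by the tool send_rows, never from a script. Its argument "increments" is one flat list of numbers, 7 for each row, row after row: the turn, a rotation vector about the tool's x, y, z in degrees, then the shift along the tool's x, y, z in cm, then the finger opening in cm, from 0 to 9.4. A call has 1 to 20 rows; each row is the pose to reach, as a shift and turn from the pose commanded when the call began, along the tool's axes at that moment; what a row does not reach only later rows make up. A row lasts 1/8 s, in which the tool goes at most 62.5 mm and 10.7 degrees, less where a joint would pass 70% of its speed; a pose out of reach is approached as far as the arm can. A call with a gripper value outside its range is refused whole. The fingers move at their own pace and stop on an object; the grip force is fixed at half the most. Time passes only in rows, so rows that repeat a pose let the fingers close. It gives the time, the measured TCP pose, the force, the opening and the grip force at its end, in the units of the state.
- monitor.get_obs(): the state, without advancing time (a new reading comes with each control period).
- camera(name): name is "side" or "top" or "wrist"; returns a dict with "frame" (384x512x3 uint8, red, green, blue), "intrinsics" (3x3 intrinsics, pixels), "distortion" ([k1, k2, p1, p2, k3] as OpenCV has them; the pictures are not rectified), "R" (3x3) and "t" (3): a world point X has camera coordinates R X + t. Camera axes: x right, y down, z forward; pixel columns grow to the right and rows downward; lengths in m; the calibration is good to about 2 mm. A picture is of the moment at which its call begins. There is no depth.
- job.sign_off(): hands the job in; it is judged then, once.
Trained networks look in a picture, given as the dict that the camera call returned (one of the last four; its "shot" number tells which), for a name from the list of things; names that differ only in an ending like _2 or _b are one class to them, and where a whole thing is asked for, a point or a joint stands for the part that bears it (a point fixed in the world has none). Each returns a list of dicts, best first, with "confidence" (0 to 1); they miss things now and then, are a little off and sometimes report something else, mostly with a low value. They report only what shows in the picture. A call takes as long as a camera call. They do not tell look-alikes from the thing itself.
- spotter.cut_out(picture, target): "mask" (384x512 bool, what is visible of it) and "bbox" ([left, top, width, height] in pixels, round what is visible of it).
The state is a dict: "time": time; "joint_pos": joint angles; "joint_vel": joint speeds; "effort": joint torques, N m; "tcp_pos": TCP position; "tool_rot": TCP orientation; "force": force on the tool from outside, world axes, zero at the start; "wrist_torque": the same for the moment, N m; "opening": finger opening in m; "grasp_force": force on a finger pad.
Only numpy, scipy, OpenCV 4.12 (cv2) and the standard library are available. Lean on these libraries where they do the work, as an engineer would, in place of code of your own. Each camera call takes 0.05 s, during which the arm holds its last target. There are 200 camera calls.

## Task

Pack the order in the open cardboard tray: in the middle of its empty bay stack the gift set, with the large black box flat on the tray's floor, its long side parallel to the tray's divider, the medium black box centred on it and turned the same way, and the round black tin right side up and centred on top. In the other bay, stand the one grey cardboard filler that fills the gap between the divider and the white carton fully down in that gap, and leave the other filler outside the tray. Do not knock over or push about the perfume bottle or the tape roll.

Things in the scene. Friction and masses are not known exactly. Their poses are not given: they have to be found in the camera images.
- tray: Open cardboard tray, fixed, 140 (x) x 257 (y) x 45 mm high outside. Origin: centre of the underside, z up. Floor 4 mm thick, walls 5 mm thick; a 5 mm divider as high as the walls lies across it at y 16.5..21.5 mm. Empty bay: x -65..65, y -123.5..16.5 mm (centre y -53.5). Other bay: y 21.5..123.5 mm, a white carton at its +y end; the gap to fill lies between divider and carton.
- packed_short: White carton, fixed, 110 (x) x 56 (y) x 40 mm high, axes parallel to the tray's. Origin: underside, middle of its +y end face (it extends 56 mm to -y). At random it is either the one in the tray (origin at tray x 0, y 123, z 4 mm; gap then 45.5 mm wide along y) or the one beyond the tray's far (+x) side.
- packed_long: White product carton like packed_short, but 74 mm long (y). Whichever of the two is not in the tray stands beyond its far side. If this one is in the tray, the gap is 27.5 mm wide along y.
- large_box_mid (a point): Large flat black gift box, loose, 90 (x) x 60 (y) x 36 mm high, 0.16 kg. Point: its centre, 18 mm above its underside.
- medium_box_mid (a point): Medium black gift box, loose, 66 (x) x 46 (y) x 32 mm high, 0.09 kg. Point: its centre, 16 mm above its underside.
- tin_mid (a point): Round black tin, loose, diameter 48 mm, 30 mm high, 0.06 kg, upright. Point: its centre, 15 mm above its underside.
- filler_thin_tab (a point): Thin grey cardboard filler, loose, standing: block 70 (x) x 20 (y) x 40 mm high, with an upright pull tab 40 (x) x 10 (y) x 44 mm high in the middle of its top (84 mm in all), 0.05 kg. Point: centre of the tab, 62 mm above the underside. Fits the 27.5 mm gap, its y along the tray's y (either way round).
- filler_thick_tab (a point): Thick grey cardboard filler, the same but its block is 38 mm thick (y). Point: centre of the tab, 62 mm above the underside. Fits the 45.5 mm gap.
- perfume_mid (a point): Amber glass perfume bottle with a brass cap, a bystander, loose, diameter 42 mm, 90 mm high, upright. Point: its centre, 45 mm above its underside.
- tape_roll_mid (a point): Roll of brown tape lying flat, a bystander, loose, outer diameter 84 mm, bore 56 mm, 24 mm high. Point: its centre, 12 mm up.
Things that resemble listed ones, but are neither listed nor needed, are in the scene too. Leave any turquoise look-alike of the part that bears tin_mid alone.

How it is judged:
By the outcome, as a careful person would: the job done as asked, in the order asked, and still so for the second after the job is handed in, with the robot touching nothing.
It also fails if it takes over 128 s, if anything falls off the work surface, if the arm or the gripper's body presses on something with over 40 N, if the wrist force passes 120 N, or if a joint passes its speed limit or range.

## Working session

There is one attempt and no reset: what is moved stays moved. The work goes in short steps, Python scripts to look and compute and a tool call to move; the robot and the scene stay as the last step left them, time stands still between calls to the robot, and variables do not carry over. Pictures are saved under pics/ and viewed, at most 14 in all, crops included, and the job is handed in when it is done.

Besides the shell and the picture viewer there is one more tool, called by a JSON object that holds its "name" and its "arguments", one argument or row to a line. send_rows: Moves the arm, as the interface text tells. Its arguments: {"type":"object","properties":{"increments":{"type":"array"}},"required":["increments"]}

```bash
mkdir -p pics; ls; python3 - <<'E'
from cell import monitor,camera
import cv2
for n in ("top","side"):
    c=camera(n); cv2.imwrite(f"pics/{n}0.png",cv2.resize(c["frame"][:,:,::-1],(768,576),interpolation=cv2.INTER_CUBIC))
    print(n,c["intrinsics"].tolist(),c["distortion"],(-c["R"].T@c["t"]).round(3),c["R"].round(2).tolist())
o=monitor.get_obs();print(o)
E
```

```text
pics
top [[411.21369423385687, 0.0, 260.45128125953426], [0.0, 411.21369423385687, 195.16706145738206], [0.0, 0.0, 1.0]] [-0.05946616  0.          0.          0.          0.        ] [0.442 0.015 1.182] [[-0.0, -1.0, -0.0], [-0.99, 0.0, -0.12], [0.12, 0.0, -0.99]]
side [[468.9527416780266, 0.0, 253.33605353152439], [0.0, 468.9527416780266, 181.53900161618375], [0.0, 0.0, 1.0]] [-0.11049378  0.          0.          0.          0.        ] [-0.167 -0.934  1.066] [[0.79, -0.62, 0.02], [-0.38, -0.52, -0.77], [0.48, 0.59, -0.64]]
{'time': 0.1, 'joint_pos': array([ 1.09741195e+00,  3.00420225e-01,  1.52151872e+00,  2.87735549e-05,
        1.32068890e+00, -6.65816643e-02]), 'joint_vel': array([ 0.00117927, -0.0002511 , -0.00150469, -0.00017001, -0.00034411,
        0.00089001]), 'effort': array([ 9.63531529e-04, -5.32637930e+01, -3.53288198e+01,  7.10535957e-02,
        2.33821169e-02, -9.21742981e-05]), 'tcp_pos': array([0.21749504, 0.50490143, 0.19204062]), 'tool_rot': array([-3.14056161e+00, -9.66831520e-05,  2.73478276e+00]), 'force': array([ 0.52656367,  0.24131905, -0.07778829]), 'wrist_torque': array([-0.02006989, -0.01031764, -0.01298192]), 'grasp_force': 0.0, 'opening': 0.09344924634719676}
```

View pics/top0.png

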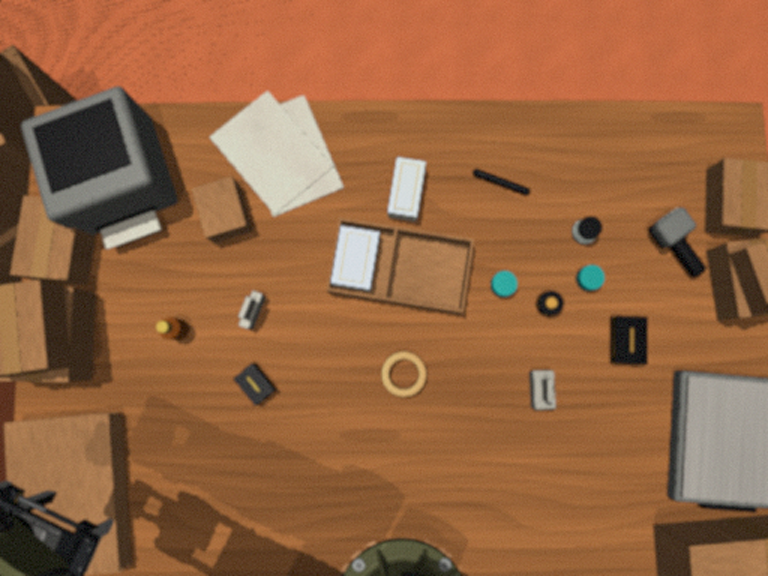

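View pics/side0.png

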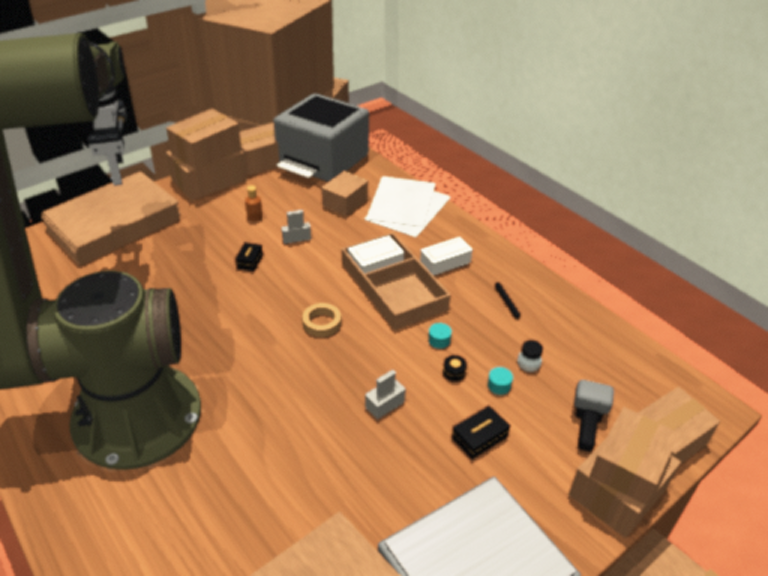

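Top view (768-wide): the tray is at (402,267), with the carton inside it (355,258) looking wider in y than the outside one (407,188). The fillers are at (252,310) and (543,390), the large box at (629,340), the medium box at (255,384) and the black tin at (550,303). The turquoise look-alikes are at (505,284) and (592,277), and a black-lidded jar is at (587,228). I'll fit poses to the masks next.

```bash
cat > h.py <<'E'
import numpy as np,cv2
from scipy.optimize import minimize
def proj(c,P):
    r,_=cv2.Rodrigues(c["R"]); return cv2.projectPoints(np.asarray(P,float).reshape(-1,1,3),r,np.asarray(c["t"],float),c["intrinsics"],c["distortion"])[0][:,0]
def box(sx,sy,z0,z1,y0=0): return np.array([[a*sx/2,y0+b*sy/2,z] for a in(-1,1) for b in(-1,1) for z in(z0,z1)])
def cyl(d,z0,z1): 
    t=np.linspace(0,2*np.pi,40,endpoint=False); return np.array([[d/2*np.cos(a),d/2*np.sin(a),z] for a in t for z in(z0,z1)])
tab=box(.04,.01,.04,.084)
M={"tray":[box(.14,.257,0,.045)],"large_box_mid":[box(.09,.06,0,.036)],"medium_box_mid":[box(.066,.046,0,.032)],"tin_mid":[cyl(.048,0,.03)],
"filler_thin_tab":[box(.07,.02,0,.04),tab],"filler_thick_tab":[box(.07,.038,0,.04),tab],"perfume_mid":[cyl(.042,0,.06),cyl(.02,.06,.09)],"tape_roll_mid":[cyl(.084,0,.024)],
"packed_short":[box(.11,.056,0,.04)],"packed_long":[box(.11,.074,0,.04)]}
def place(P,x,y,th,z=0):
    c,s=np.cos(th),np.sin(th); return P@np.array([[c,s,0],[-s,c,0],[0,0,1]])+[x,y,z]
def render(c,parts,p,z=0,S=4):
    m=np.zeros((384*S,512*S),np.uint8)
    for P in parts:
        h=cv2.convexHull(np.float32((proj(c,place(P,*p,z))+.5)*S-.5)); cv2.fillConvexPoly(m,np.int32(np.round(h*16)),1,shift=4)
    return cv2.resize(m.astype(np.float32),(512,384),interpolation=cv2.INTER_AREA)
def ground(c,uv,z):
    q=cv2.undistortPoints(np.float64([[uv]]),c["intrinsics"],c["distortion"])[0,0]; d=c["R"].T@[q[0],q[1],1]; o=-c["R"].T@c["t"]; return (o+d*(z-o[2])/d[2])[:2]
def fit(name,views,z=0,yaws=None,model=None,x0=None):
    """views: list of (cam,mask)"""
    parts=M[model or name]; best=None
    if x0 is None:
        c,m=views[0]; v,u=np.nonzero(m); x0=ground(c,(u.mean(),v.mean()),z+.02)
    def cost(p): 
        e=0
        for c,m in views:
            r=render(c,parts,p,z); e+=1-np.minimum(r,m).sum()/np.maximum(r,m).sum()
        return e/len(views)
    for th in (yaws if yaws is not None else np.arange(0,np.pi,np.pi/6)):
        p0=np.array([*x0,th]); r=minimize(cost,p0,method="Nelder-Mead",options=dict(initial_simplex=p0+np.array([[0,0,0],[.01,0,0],[0,.01,0],[0,0,.2]]),xatol=2e-4,fatol=1e-4,maxiter=120))
        if best is None or r.fun<best.fun: best=r
    return best.x,best.fun
E
cat > a.py <<'E'
from h import *; from cell import camera,spotter
top,side=camera("top"),camera("side")
R={}
for n in M:
    T=spotter.cut_out(top,n); S=spotter.cut_out(side,n)
    print(n)
    for k,L in (("top",T),("side",S)):
        for d in L: print("   ",k,round(d["confidence"],2),d["bbox"],int(d["mask"].sum()))
    R[n]=(T,S)
import pickle; pickle.dump((top,side,R),open("r.pkl","wb"))
E
python3 a.py
```

```text
tray
    top 0.9 [218.0, 148.8, 96.9, 59.1] 3427
    top 0.15 [360.5, 194.4, 13.8, 13.2] 246
    side 0.79 [227.2, 152.9, 72.6, 66.8] 2169
    side 0.73 [188.0, 141.2, 18.4, 24.5] 319
large_box_mid
    top 0.87 [407.6, 210.8, 22.1, 34.4] 777
    top 0.68 [358.7, 195.6, 18.7, 13.2] 212
    top 0.16 [216.5, 151.7, 36.2, 41.5] 1084
medium_box_mid
    top 0.84 [155.3, 245.4, 28.3, 24.8] 436
    side 0.73 [154.4, 162.9, 17.8, 19.9] 278
tin_mid
    top 0.7 [359.3, 192.6, 18.1, 15.6] 245
    top 0.61 [383.0, 179.5, 22.9, 12.2] 251
    top 0.53 [327.8, 183.8, 17.0, 13.2] 233
    side 0.84 [324.9, 246.8, 16.1, 15.4] 252
    side 0.77 [294.1, 239.1, 18.3, 16.0] 252
    side 0.55 [286.5, 214.9, 14.3, 20.1] 211
filler_thin_tab
    top 0.69 [159.4, 195.1, 16.9, 26.3] 300
    side 0.77 [189.9, 140.1, 19.0, 25.2] 332
    side 0.43 [277.0, 154.5, 42.7, 30.7] 562
filler_thick_tab
    top 0.59 [351.4, 247.1, 18.2, 24.3] 402
    top 0.51 [155.0, 242.4, 28.4, 30.2] 471
    side 0.66 [244.2, 247.8, 25.1, 29.4] 606
perfume_mid
    top 0.75 [101.0, 213.6, 24.4, 11.8] 254
    side 0.74 [165.7, 123.3, 7.2, 25.9] 201
tape_roll_mid
    top 0.69 [253.2, 234.7, 30.6, 30.5] 468
    side 0.62 [200.1, 202.2, 28.5, 22.9] 440
packed_short
    top 0.62 [256.3, 104.6, 27.1, 42.6] 830
    side 0.59 [279.2, 155.0, 40.1, 29.9] 609
packed_long
    top 0.97 [220.5, 153.4, 33.2, 37.7] 1041
    top 0.58 [254.0, 239.4, 31.5, 24.1] 381
    side 0.97 [233.2, 158.4, 33.8, 21.0] 567
```

```bash
cat > b.py <<'E'
from h import *; import pickle
top,side,R=pickle.load(open("r.pkl","rb"))
g=lambda n,k,i:(top if k==0 else side, R[n][k][i]["mask"].astype(np.float32))
def rep(l,*a,**k):
    x,e=fit(*a,**k); print(l,"x %.4f y %.4f yaw %.1f err %.3f"%(x[0],x[1],np.degrees(x[2]),e)); return x
t=[(top,np.maximum(g("tray",0,0)[1],g("packed_long",0,0)[1])),(side,np.maximum(g("tray",1,0)[1],g("packed_long",1,0)[1]))]
for c,m in t: m[:]=cv2.fillConvexPoly(m,cv2.convexHull(np.argwhere(m>0)[:,::-1].astype(np.int32)),1)
Y=np.radians([-15,0])
rep("tray both","tray",t,yaws=Y); rep("tray top","tray",t[:1],yaws=Y)
for n in("packed_short","packed_long"):
  rep("inside as "+n,n,[g("packed_long",k,0) for k in(0,1)],z=.004,yaws=Y)
  rep("outside as "+n,n,[g("packed_short",k,0) for k in(0,1)],yaws=Y)
rep("large","large_box_mid",[g("large_box_mid",0,0)])
rep("medium","medium_box_mid",[g("medium_box_mid",k,0) for k in(0,1)])
rep("tin","tin_mid",[g("tin_mid",0,0),g("tin_mid",1,1)],yaws=[0])
for n in("filler_thin_tab","filler_thick_tab"):
  rep("left as "+n,n,[g("filler_thin_tab",k,0) for k in(0,1)])
  rep("right as "+n,n,[g("filler_thick_tab",k,0) for k in(0,1)])
rep("perf","perfume_mid",[g("perfume_mid",k,0) for k in(0,1)],yaws=[0]);rep("tape","tape_roll_mid",[g("tape_roll_mid",k,0) for k in(0,1)],yaws=[0])
a=cv2.resize(top["frame"][150:260,150:270],(400,366),interpolation=3);b=cv2.resize(top["frame"][150:260,325:445],(400,366),interpolation=3)
cv2.imwrite("pics/crop.png",np.hstack([a,b])[:,:,::-1])
E
python3 b.py
```

```text
tray both x 0.6288 y 0.0003 yaw -9.2 err 0.048
tray top x 0.6286 y 0.0016 yaw -9.4 err 0.025
inside as packed_short x 0.6458 y 0.0861 yaw -13.6 err 0.173
outside as packed_short x 0.7820 y -0.0119 yaw -11.9 err 0.071
inside as packed_long x 0.6441 y 0.0858 yaw -9.4 err 0.149
outside as packed_long x 0.7814 y -0.0118 yaw -4.4 err 0.202
large x 0.4865 y -0.4311 yaw 179.6 err 0.062
medium x 0.4092 y 0.2756 yaw 219.9 err 0.112
tin x 0.5580 y -0.2858 yaw 5.4 err 0.138
left as filler_thin_tab x 0.5466 y 0.2809 yaw -20.8 err 0.118
right as filler_thin_tab x 0.3955 y -0.2638 yaw 171.8 err 0.255
left as filler_thick_tab x 0.5482 y 0.2830 yaw 151.3 err 0.229
right as filler_thick_tab x 0.3962 y -0.2642 yaw -0.4 err 0.113
perf x 0.5130 y 0.4299 yaw 5.0 err 0.138
tape x 0.4256 y -0.0064 yaw 3.5 err 0.359
```

View pics/crop.png

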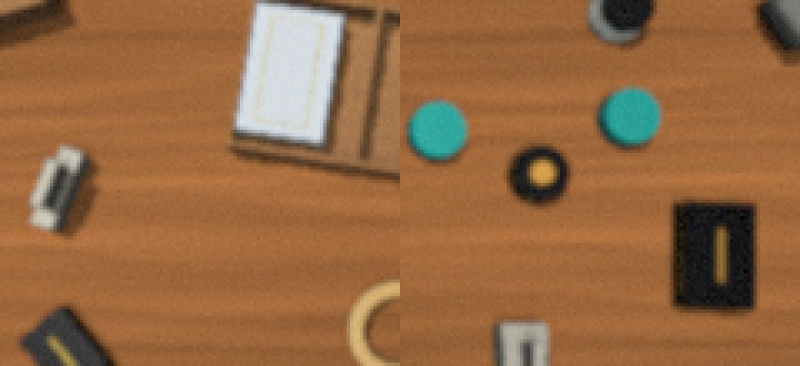

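The outside carton fits the 56 mm model (err .07 against .20), so the long carton is in the tray. The gap is 27.5 mm and takes the thin filler, which is the left one at (252,310): thin fits at .12, thick at .23. In the crop, the black tin with the gold dot at (550,303) is the tin. The turquoise pair and the black-lidded jar are not.

```bash
cat > go.py <<'E'
import sys,numpy as np
from cell import monitor
from scipy.spatial.transform import Rotation as Ro
def go(x,y,z,yaw):
    o=monitor.get_obs(); Rm=Ro.from_euler("xyz",o["tool_rot"]); T=Ro.from_euler("ZX",[yaw,180],degrees=True)
    d=Rm.as_matrix().T@(np.array([x,y,z])-o["tcp_pos"])*100
    print("now",o["tcp_pos"].round(4),np.degrees(o["tool_rot"]).round(1),"turn",(Rm.inv()*T).as_rotvec(degrees=True).round(1),"shift cm",d.round(2))
if __name__=="__main__": go(*map(float,sys.argv[1:]))
E
cat > look.py <<'E'
import sys; from h import *; from cell import camera,spotter,monitor
def look(name,z=0,x0=None,yaws=None,save=None,cam="wrist",idx=None):
    c=camera(cam); L=spotter.cut_out(c,name)
    if save: cv2.imwrite(f"pics/{save}.png",c["frame"][:,:,::-1])
    out=[]
    for d in L:
        m=d["mask"].astype(np.float32); x,e=fit(name,[(c,m)],z=z,x0=x0,yaws=yaws)
        print(name,round(d["confidence"],2),d["bbox"],"x %.4f y %.4f yaw %.1f err %.3f"%(x[0],x[1],np.degrees(x[2]),e)); out.append((x,e))
    return c,out
E
python3 go.py .4865 -.4311 .2 -.4
```

```text
now [0.2176 0.5051 0.1925] [-180.     0.   156.7] turn [  0.    0.  157.1] shift cm [-61.73 -75.35  -0.74]
```

{"name": "send_rows", "arguments": {
  "increments": [0,0,157.1,-61.7,-75.3,-0.7,9.4,0,0,157.1,-61.7,-75.3,-0.7,9.4,0,0,157.1,-61.7,-75.3,-0.7,9.4,0,0,157.1,-61.7,-75.3,-0.7,9.4,0,0,157.1,-61.7,-75.3,-0.7,9.4,0,0,157.1,-61.7,-75.3,-0.7,9.4,0,0,157.1,-61.7,-75.3,-0.7,9.4,0,0,157.1,-61.7,-75.3,-0.7,9.4,0,0,157.1,-61.7,-75.3,-0.7,9.4,0,0,157.1,-61.7,-75.3,-0.7,9.4,0,0,157.1,-61.7,-75.3,-0.7,9.4,0,0,157.1,-61.7,-75.3,-0.7,9.4,0,0,157.1,-61.7,-75.3,-0.7,9.4,0,0,157.1,-61.7,-75.3,-0.7,9.4,0,0,157.1,-61.7,-75.3,-0.7,9.4,0,0,157.1,-61.7,-75.3,-0.7,9.4,0,0,157.1,-61.7,-75.3,-0.7,9.4,0,0,157.1,-61.7,-75.3,-0.7,9.4,0,0,157.1,-61.7,-75.3,-0.7,9.4,0,0,157.1,-61.7,-75.3,-0.7,9.4]
}}

```text
time: 3.7
tcp_pos: [0.4865, -0.43, 0.2001]
tool_rot: [3.141, -0.0, -0.006]
force: [0.5, -0.0, -0.4]
opening: 0.0943
grasp_force: 0.0
```

```bash
python3 - <<'E'
from look import *; from go import go
c,o=look("large_box_mid",save="w1"); print(-c["R"].T@c["t"])
go(.4865,-.4311,.025,-.4)
E
```

```text
large_box_mid 0.59 [233.9, 133.6, 54.0, 82.1] x 0.4878 y -0.4310 yaw 176.9 err 0.021
[ 0.55771501 -0.4294305   0.39144215]
now [ 0.4864 -0.4302  0.2   ] [180.   -0.   -0.4] turn [ 0. -0.  0.] shift cm [ 0.    0.08 17.5 ]
```

View pics/w1.png

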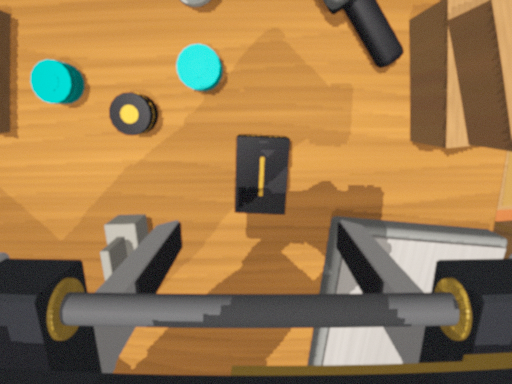

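The wrist view shows the large box clear at (262,174), and its fit agrees with the top fit to about 1.5 mm. I'll descend and grip.

{"name": "send_rows", "arguments": {
  "increments": [0,0,2,0.1,0.1,6,9.4,0,0,2,0.1,0.1,12,9.4,0,0,2,0.1,0.1,16,9.4,0,0,2,0.1,0.1,17.5,9.4,0,0,2,0.1,0.1,17.5,9.4,0,0,2,0.1,0.1,17.5,5.5,0,0,2,0.1,0.1,17.5,5.5,0,0,2,0.1,0.1,17.5,5.5,0,0,2,0.1,0.1,17.5,5.5,0,0,2,0.1,0.1,17.5,5.5,0,0,2,0.1,0.1,17.5,5.5]
}}

```text
time: 5.18
tcp_pos: [0.4873, -0.4316, 0.0245]
tool_rot: [-3.142, 0.0, -0.042]
force: [-0.5, 0.7, -0.3]
opening: 0.0548
grasp_force: 0.0
```

```bash
python3 - <<'E'
import numpy as np
from go import go
# tray fit .6287,.001,-9.3 ; bay centre at tray y -.0535
t=np.radians(-9.3); c,s=np.cos(t),np.sin(t)
x,y=.6287-s*(-.0535),.001+c*(-.0535); print(x,y); go(x,y,.15,-9.3)
E
```

```text
0.6200541955709702 -0.051796780827764184
now [ 0.4873 -0.4316  0.0245] [-180.     0.    -2.4] turn [-0.   0.   6.9] shift cm [ 11.67 -38.5  -12.55]
```

Fingers reached 55 mm with no force, so nothing is between them. I'll look.

```bash
python3 - <<'E'
from look import *
c,o=look("large_box_mid",save="w2"); print(-c["R"].T@c["t"])
s=camera("side"); cv2.imwrite("pics/s2.png",np.hstack([cv2.resize(s["frame"][230:330,270:390],(400,333),interpolation=3),cv2.resize(c["frame"],(400,333))])[:,:,::-1])
E
```

```text
large_box_mid 0.56 [208.7, 149.7, 104.9, 144.7] x 0.4876 y -0.4314 yaw 177.6 err 0.069
[ 0.55858722 -0.43367236  0.21584695]
```

View pics/s2.png

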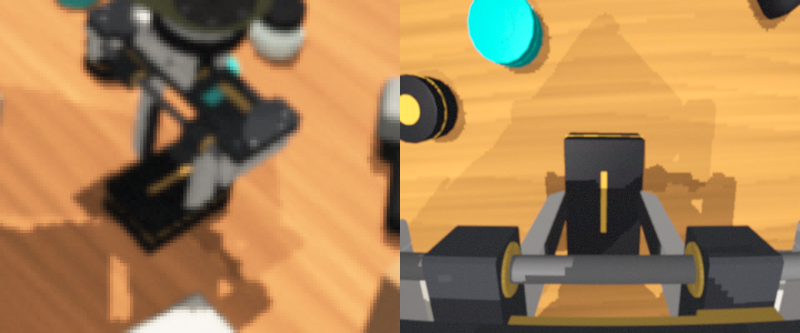

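The box is between the fingers with slack, so I'll close further.

{"name": "send_rows", "arguments": {
  "increments": [0,0,0,0,0,0,3,0,0,0,0,0,0,3,0,0,0,0,0,0,3,0,0,0,0,0,0,3]
}}

```text
time: 5.82
tcp_pos: [0.4873, -0.4316, 0.0245]
tool_rot: [3.142, 0.0, -0.042]
force: [-0.7, -1.0, -0.1]
opening: 0.0301
grasp_force: 0.0
```

```bash
python3 - <<'E'
from look import *
o=monitor.get_obs(); print(o["opening"],o["grasp_force"],o["joint_pos"])
c=camera("wrist"); s=camera("side"); 
cv2.imwrite("pics/s3.png",np.hstack([cv2.resize(s["frame"][230:330,270:390],(400,333),interpolation=3),cv2.resize(c["frame"][100:320,140:390],(400,333))])[:,:,::-1])
for p in ([.4876,-.4314,.036],[.4873,-.4316,.0245],[.4873,-.4316,.0075],[.4873,-.4316-.015,.0075],[.4873,-.4316+.015,.0075]): print(p,proj(c,p),proj(s,p))
E
```

```text
0.030054430875780434 0.0 [-7.81085397e-01  6.90376960e-01  1.35322717e+00 -4.52944639e-05
  1.09801490e+00  8.31742384e-01]
[0.4876, -0.4314, 0.036] [[260.15211412 234.02709681]] [[320.08904571 282.46852745]]
[0.4873, -0.4316, 0.0245] [[260.41616209 227.81832929]] [[319.57443996 285.15076278]]
[0.4873, -0.4316, 0.0075] [[260.30438987 219.20637738]] [[318.86454978 288.91066699]]
[0.4873, -0.4466, 0.0075] [[281.95349129 218.32628082]] [[322.62209884 292.38086575]]
[0.4873, -0.41659999999999997, 0.0075] [[238.6851822  220.07188343]] [[315.1517204 285.4804515]]
```

View pics/s3.png

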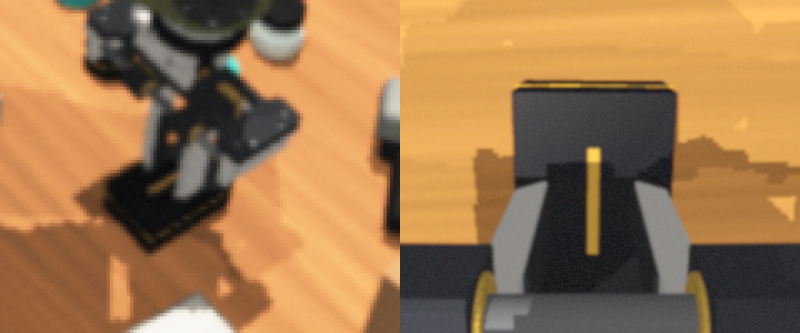

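Odd: the tips appear to lie above the box, yet the reported z is 0.0245. I'll probe down gently and watch the force.

{"name": "send_rows", "arguments": {
  "increments": [0,0,0,0,0,0.2,3,0,0,0,0,0,0.4,3,0,0,0,0,0,0.4,3]
}}

```text
time: 6.3
tcp_pos: [0.4876, -0.4318, 0.0233]
tool_rot: [3.141, -0.001, -0.042]
force: [-8.8, 9.1, 25.0]
opening: 0.0302
grasp_force: 12.7
```

```bash
python3 - <<'E'
import pickle
from look import *
c=camera("wrist"); m=spotter.cut_out(c,"large_box_mid")[0]["mask"].astype(np.float32)
for dz in (-.04,-.03,-.02,-.01,0,.01): x,e=fit("large_box_mid",[(c,m)],z=dz,yaws=[-.04]); print("wrist z",dz,x.round(4),round(e,3))
top,side,R=pickle.load(open("r.pkl","rb"))
m=R["large_box_mid"][0][0]["mask"].astype(np.float32)
for h in (.01,.02,.036):
    M["t"]=[box(.09,.06,0,h)]; x,e=fit("t",[(top,m)],yaws=[-.04]); print("top h",h,x.round(4),round(e,3))
    x,e=fit("t",[(c,spotter.cut_out(c,"large_box_mid")[0]["mask"].astype(np.float32))],yaws=[-.04]); print("wr h",h,x.round(4),round(e,3))
# side dark silhouette
s=side; g=side["frame"].max(2); print((g[270:310,295:345]<45).astype(int).sum())
dark=np.zeros((384,512),np.float32); dark[268:310,296:345]=g[268:310,296:345]<60
for h in (.005,.01,.02,.036,.05):
    M["t"]=[box(.09,.06,0,h)]; x,e=fit("t",[(side,dark)],yaws=[-.04]); print("side h",h,x.round(4),round(e,3))
for h in (.005,.02,.036,.05):
    M["t"]=[box(.09,.06,0,h)]; x,e=fit("t",[(side,dark),(top,m)],yaws=[-.04]); print("both h",h,x.round(4),round(e,3))
E
```

```text
Traceback (most recent call last):
IndexError: list index out of range
```

Contact with the box top (25 N). I'll back off and work out the height discrepancy.

{"name": "send_rows", "arguments": {
  "increments": [0,0,0,0,0,-6,3,0,0,0,0,0,-12,9.4,0,0,0,0,0,-14,9.4,0,0,0,0,0,-14,9.4]
}}

```text
time: 6.9
tcp_pos: [0.4877, -0.432, 0.1619]
tool_rot: [3.14, -0.002, -0.042]
force: [0.2, -0.2, -1.1]
opening: 0.0563
grasp_force: 0.0
```

```bash
python3 - <<'E'
import pickle
from look import *
print(monitor.get_obs()["tcp_pos"])
c=camera("wrist"); L=spotter.cut_out(c,"large_box_mid"); print(len(L),-c["R"].T@c["t"])
pickle.dump((c,L),open("w3.pkl","wb"))
top,side,R=pickle.load(open("r.pkl","rb"))
if L:
  m=L[0]["mask"].astype(np.float32); print(L[0]["bbox"],L[0]["confidence"])
  for h in(.006,.036):
    for dz in (-.045,-.03,-.015,0,.015):
      M["t"]=[box(.09,.06,0,h)]; x,e=fit("t",[(c,m)],z=dz,yaws=[-.04]); print("wrist h",h,"z",dz,x.round(4),round(e,3))
g=side["frame"].max(2)
dark=np.zeros((384,512),np.float32); dark[268:310,296:345]=g[268:310,296:345]<60
for h in (.005,.01,.02,.036,.05):
    M["t"]=[box(.09,.06,0,h)]; x,e=fit("t",[(side,dark)],yaws=[-.04],x0=(.487,-.431)); print("side h",h,x.round(4),round(e,3))
E
```

```text
[ 0.48770633 -0.43196826  0.16192207]
1 [ 0.55860543 -0.43367246  0.35338621]
[230.4, 136.6, 61.9, 90.6] 0.92
wrist h 0.006 z -0.045 [ 0.483  -0.4306 -0.079 ] 0.316
wrist h 0.006 z -0.03 [ 0.4842 -0.4312 -0.0692] 0.263
wrist h 0.006 z -0.015 [ 0.4852 -0.4306 -0.0628] 0.203
wrist h 0.006 z 0 [ 0.4865 -0.4312 -0.0737] 0.138
wrist h 0.006 z 0.015 [ 0.4871 -0.431  -0.0642] 0.064
wrist h 0.036 z -0.045 [ 0.483  -0.4301 -0.0714] 0.187
wrist h 0.036 z -0.03 [ 0.4842 -0.431  -0.0737] 0.119
wrist h 0.036 z -0.015 [ 0.4853 -0.4312 -0.0644] 0.044
wrist h 0.036 z 0 [ 0.4879 -0.4311 -0.0648] 0.043
wrist h 0.036 z 0.015 [ 0.4893 -0.432  -0.0659] 0.127
side h 0.005 [ 0.4919 -0.4308  0.0243] 0.297
side h 0.01 [ 0.4943 -0.4308  0.0286] 0.248
side h 0.02 [ 0.4897 -0.433  -0.0351] 0.154
side h 0.036 [ 0.4839 -0.4366  0.0277] 0.201
side h 0.05 [ 0.4836 -0.4391  0.1156] 0.293
```

Images say the box is about 36 mm high, so the fingertips evidently sit roughly 29 mm higher than nominal (tip z ≈ TCP z + 12 mm). I'll descend further with fingers open, in steps, and close.

{"name": "send_rows", "arguments": {
  "increments": [0,0,0,0,0.1,6,9.4,0,0,0,0,0.1,12,9.4,0,0,0,0,0.1,14,9.4,0,0,0,0,0.1,14.6,9.4,0,0,0,0,0.1,14.8,9.4,0,0,0,0,0.1,14.8,9.4,0,0,0,0,0.1,14.8,9.4]
}}

```text
time: 7.88
tcp_pos: [0.4877, -0.4329, 0.0138]
tool_rot: [3.14, -0.001, -0.042]
force: [0.3, 0.1, -1.1]
opening: 0.0943
grasp_force: 0.0
```

{"name": "send_rows", "arguments": {
  "increments": [0,0,0,0,0,0,5,0,0,0,0,0,0,5,0,0,0,0,0,0,5,0,0,0,0,0,0,5,0,0,0,0,0,0,5]
}}

```text
time: 8.5
tcp_pos: [0.4873, -0.4326, 0.0125]
tool_rot: [-3.142, 0.0, -0.042]
force: [-0.4, -0.0, 0.4]
opening: 0.06
grasp_force: 30.0
```

Gripped at 60 mm with 30 N, so the offset is confirmed. On to the tray.

```bash
python3 go.py .620 -.052 .15 -9.3;  python3 go.py .620 -.052 .018 -9.3
```

```text
now [ 0.4873 -0.4326  0.0125] [-180.     0.    -2.4] turn [-0.   0.   6.9] shift cm [ 11.66 -38.58 -13.74]
now [ 0.4873 -0.4326  0.0125] [-180.     0.    -2.4] turn [-0.   0.   6.9] shift cm [ 11.66 -38.58  -0.54]
```

{"name": "send_rows", "arguments": {
  "increments": [0,0,0,0,0,-5,5,0,0,0,0,0,-11,5,0,0,7,2,-6,-13.7,5,0,0,7,3.6,-12,-13.7,5,0,0,7,5.4,-18,-13.7,5,0,0,7,7.3,-24,-13.7,5,0,0,7,9.1,-30,-13.7,5,0,0,7,10.9,-36,-13.7,5,0,0,7,11.7,-38.6,-13.7,5,0,0,7,11.7,-38.6,-13.7,5,0,0,7,11.7,-38.6,-13.7,5]
}}

```text
time: 9.88
tcp_pos: [0.6201, -0.0525, 0.1493]
tool_rot: [3.141, 0.001, -0.164]
force: [-1.2, 0.0, -2.1]
opening: 0.059
grasp_force: 30.0
```

```bash
python3 - <<'E'
from look import *; from go import go
c=camera("wrist"); cv2.imwrite("pics/w4.png",c["frame"][:,:,::-1]); L=spotter.cut_out(c,"tray"); print([(d["confidence"],d["bbox"]) for d in L])
for u in [(-.065,-.1235),(.065,-.1235),(.065,.0165),(-.065,.0165)]: print(u,proj(c,place(np.array([[*u,.045]]),.6287,.001,np.radians(-9.3)))[0].round(1))
go(.62,-.052,.018,-9.3)
E
```

```text
[(0.59, [66.0, 111.3, 277.6, 144.8])]
(-0.065, -0.1235) [328.4 251.8]
(0.065, -0.1235) [335.6 120.4]
(0.065, 0.0165) [182.5 120.8]
(-0.065, 0.0165) [190.3 252.1]
now [ 0.6201 -0.053   0.1495] [180.    0.   -9.5] turn [ 0.   0.  -0.2] shift cm [-0.02 -0.1  13.15]
```

View pics/w4.png

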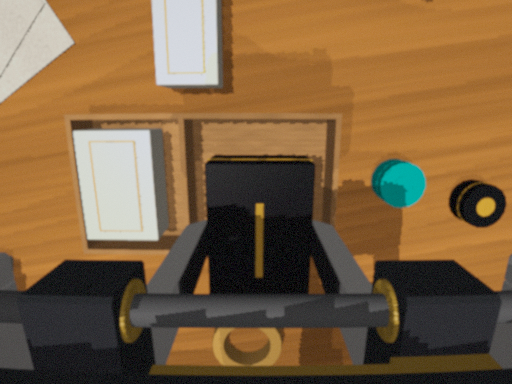

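The wrist view has the tray rim at columns 67–342. The box is over the empty bay with clearance all round. I'll lower it.

{"name": "send_rows", "arguments": {
  "increments": [0,0,0,0,0,5,5,0,0,0,0,0,9,5,0,0,0,0,0,11.5,5,0,0,0,0,0,12.5,5,0,0,0,0,0,13.1,5,0,0,0,0,0,13.2,5,0,0,0,0,0,13.2,5,0,0,0,0,0,13.2,5]
}}

```text
time: 10.98
tcp_pos: [0.6207, -0.0518, 0.0182]
tool_rot: [-3.142, -0.001, -0.164]
force: [-0.9, 0.4, -1.8]
opening: 0.0597
grasp_force: 30.0
```

{"name": "send_rows", "arguments": {
  "increments": [0,0,0,0,0,0.1,5,0,0,0,0,0,0.2,5,0,0,0,0,0,0.2,5]
}}

```text
time: 11.35
tcp_pos: [0.6206, -0.0518, 0.0165]
tool_rot: [-3.142, -0.001, -0.164]
force: [-5.3, 1.1, 8.3]
opening: 0.0595
grasp_force: 30.0
```

Floor contact. I'll release, rise and check.

{"name": "send_rows", "arguments": {
  "increments": [0,0,0,0,0,0.1,8,0,0,0,0,0,0.1,8,0,0,0,0,0,0.1,8,0,0,0,0,0,-3,8,0,0,0,0,0,-9,8,0,0,0,0,0,-15,8,0,0,0,0,0,-18,8,0,0,0,0,0,-18,8,0,0,0,0,0,-18,8]
}}

```text
time: 12.48
tcp_pos: [0.6199, -0.0518, 0.194]
tool_rot: [3.142, 0.002, -0.164]
force: [0.2, 0.6, 0.2]
opening: 0.0802
grasp_force: 0.0
```

```bash
cat > chk.py <<'E'
from look import *; from go import go
import sys
def corners(c,parts,p,z): return proj(c,place(parts[0],*p,z))
c=camera("wrist"); cv2.imwrite("pics/%s.png"%sys.argv[1],c["frame"][:,:,::-1]); print(-c["R"].T@c["t"])
L=spotter.cut_out(c,"large_box_mid"); print([(d["confidence"],d["bbox"]) for d in L])
T=spotter.cut_out(c,"tray"); P=spotter.cut_out(c,"packed_long")
if T:
    m=np.maximum(T[0]["mask"],P[0]["mask"] if P else 0).astype(np.uint8)
    m=cv2.fillConvexPoly(m,cv2.convexHull(np.argwhere(m>0)[:,::-1].astype(np.int32)),1).astype(np.float32)
    print("tray",fit("tray",[(c,m)],yaws=[-.16]))
for d in L: print(fit("large_box_mid",[(c,d["mask"].astype(np.float32))],z=.004,yaws=[-.16]))
E
python3 chk.py w5; python3 go.py .4092 .2756 .2 39.9
```

```text
[ 0.69066587 -0.06257811  0.38513677]
[(0.62, [231.2, 134.0, 54.3, 83.0])]
tray (array([ 6.31782578e-01,  8.74880358e-05, -1.69361022e-01]), np.float64(0.026170730590820312))
(array([ 0.62118753, -0.05059874, -0.17289339]), np.float64(0.019535601139068604))
now [ 0.62   -0.0518  0.1943] [ 1.8e+02  1.0e-01 -9.4e+00] turn [ -0.    0.1 -49.3] shift cm [-26.15 -28.85  -0.52]
```

View pics/w5.png

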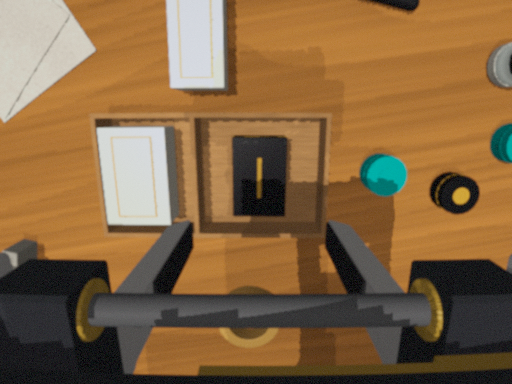

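The large box sits in the bay at (259,175), within about 2 mm of centre and aligned to 0.2°. Next, the medium box.

{"name": "send_rows", "arguments": {
  "increments": [0,0,-49.3,-26.2,-28.8,-0.5,8,0,0,-49.3,-26.2,-28.8,-0.5,8,0,0,-49.3,-26.2,-28.8,-0.5,8,0,0,-49.3,-26.2,-28.8,-0.5,8,0,0,-49.3,-26.2,-28.8,-0.5,8,0,0,-49.3,-26.2,-28.8,-0.5,8,0,0,-49.3,-26.2,-28.8,-0.5,8,0,0,-49.3,-26.2,-28.8,-0.5,8,0,0,-49.3,-26.2,-28.8,-0.5,8,0,0,-49.3,-26.2,-28.8,-0.5,8]
}}

```text
time: 13.92
tcp_pos: [0.4097, 0.2741, 0.2004]
tool_rot: [3.142, 0.0, 0.694]
force: [-0.3, -0.2, 1.2]
opening: 0.0802
grasp_force: 0.0
```

```bash
python3 - <<'E'
from look import *; from go import go
c,o=look("medium_box_mid",yaws=[.7])
for x,e in o: go(x[0],x[1],.0015,np.degrees(x[2]))
E
```

```text
medium_box_mid 0.79 [237.0, 148.1, 46.9, 53.4] x 0.4093 y 0.2749 yaw 40.3 err 0.030
now [0.4095 0.2744 0.2005] [180.    0.   39.8] turn [ 0.   0.  -0.4] shift cm [ 0.02 -0.05 19.9 ]
```

{"name": "send_rows", "arguments": {
  "increments": [0,0,-0.4,0,-0.05,6,8,0,0,-0.4,0,-0.05,12,8,0,0,-0.4,0,-0.05,17,8,0,0,-0.4,0,-0.05,19,8,0,0,-0.4,0,-0.05,19.7,8,0,0,-0.4,0,-0.05,19.8,8,0,0,-0.4,0,-0.05,19.8,8,0,0,-0.4,0,-0.05,19.8,3.8,0,0,-0.4,0,-0.05,19.8,3.8,0,0,-0.4,0,-0.05,19.8,3.8,0,0,-0.4,0,-0.05,19.8,3.8,0,0,-0.4,0,-0.05,19.8,3.8]
}}

```text
time: 15.52
tcp_pos: [0.4087, 0.2755, 0.0026]
tool_rot: [3.142, -0.0, 0.703]
force: [0.4, -1.3, 2.1]
opening: 0.0458
grasp_force: 30.0
```

```bash
python3 go.py .6206 -.0518 .16 -9.4
```

```text
now [0.4087 0.2755 0.0026] [180.   -0.   40.3] turn [ 0.  -0.  49.7] shift cm [ -5.01  38.67 -15.73]
```

{"name": "send_rows", "arguments": {
  "increments": [0,0,0,0,0,-5,3.8,0,0,0,0,0,-11,3.8,0,0,10,-0.8,6,-15.7,3.8,0,0,20,-1.6,12,-15.7,3.8,0,0,30,-2.4,18,-15.7,3.8,0,0,40,-3.2,24,-15.7,3.8,0,0,49.7,-4,30,-15.7,3.8,0,0,49.7,-4.7,36,-15.7,3.8,0,0,49.7,-5,38.7,-15.7,3.8,0,0,49.7,-5,38.7,-15.7,3.8,0,0,49.7,-5,38.7,-15.7,3.8,0,0,49.7,-5,38.7,-15.7,3.8]
}}

```text
time: 17.02
tcp_pos: [0.6205, -0.0509, 0.1598]
tool_rot: [-3.142, -0.0, -0.163]
force: [-0.1, 0.8, -0.4]
opening: 0.0459
grasp_force: 30.0
```

```bash
python3 go.py .6206 -.0518 .0445 -9.4
```

```text
now [ 0.6205 -0.0509  0.1598] [-180.    -0.    -9.3] turn [-0.  -0.   0.1] shift cm [ 0.03  0.09 11.53]
```

{"name": "send_rows", "arguments": {
  "increments": [0,0,0,0,0.05,5,3.8,0,0,0,0,0.05,9,3.8,0,0,0,0,0.05,11,3.8,0,0,0,0,0.05,11.5,3.8,0,0,0,0,0.05,11.7,3.8,0,0,0,0,0.05,11.7,3.8,0,0,0,0,0.05,11.7,3.8]
}}

```text
time: 17.9
tcp_pos: [0.6211, -0.0526, 0.0434]
tool_rot: [-3.142, -0.001, -0.164]
force: [-1.0, 0.7, -0.2]
opening: 0.0456
grasp_force: 30.0
```

{"name": "send_rows", "arguments": {
  "increments": [0,0,0,0,0,0.05,3.8,0,0,0,0,0,0.1,3.8,0,0,0,0,0,0.1,3.8]
}}

```text
time: 18.27
tcp_pos: [0.621, -0.0526, 0.0427]
tool_rot: [-3.142, -0.001, -0.164]
force: [-3.7, 0.8, 7.3]
opening: 0.0458
grasp_force: 30.0
```

Contact at the expected height. I'll release, rise and go over the tin.

{"name": "send_rows", "arguments": {
  "increments": [0,0,0,0,0,0,7,0,0,0,0,0,0,7,0,0,0,0,0,0,7,0,0,0,0,0,-3,7,0,0,0,0,0,-9,7,0,0,0,0,0,-15,7,0,0,0,0,0,-15.5,7,0,0,0,0,0,-15.5,7]
}}

```text
time: 19.27
tcp_pos: [0.6205, -0.0525, 0.1959]
tool_rot: [3.142, 0.001, -0.164]
force: [0.7, 0.4, -1.8]
opening: 0.0703
grasp_force: 0.0
```

```bash
python3 - <<'E'
from look import *; from go import go
c,o=look("medium_box_mid",z=.04,yaws=[-.16],save="w6"); go(.558,-.2858,.2,-9.4)
look("tin_mid",yaws=[0])
E
```

```text
medium_box_mid 0.82 [235.1, 152.8, 48.4, 63.7] x 0.6208 y -0.0511 yaw -9.4 err 0.041
now [ 0.6201 -0.0524  0.1946] [180.    0.2  -9.4] turn [ 0.   0.2 -0. ] shift cm [-2.31 24.04 -0.53]
tin_mid 0.94 [488.7, 123.5, 21.7, 37.9] x 0.6079 y -0.3637 yaw 37.7 err 0.034
tin_mid 0.89 [360.1, 150.9, 49.4, 42.7] x 0.5968 y -0.1969 yaw 8.9 err 0.040
tin_mid 0.78 [428.8, 173.4, 48.9, 38.5] x 0.5599 y -0.2827 yaw 6.3 err 0.055
```

View pics/w6.png

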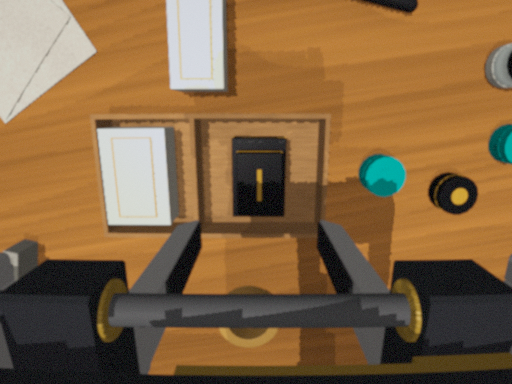

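The medium box sits centred and aligned (260,177). The black gold-dotted tin is at (455,192), with the turquoise ones left alone. Moving over the tin.

{"name": "send_rows", "arguments": {
  "increments": [0,0,0,-2.2,24,-0.5,7,0,0,0,-2.2,24,-0.5,7,0,0,0,-2.2,24,-0.5,7,0,0,0,-2.2,24,-0.5,7,0,0,0,-2.2,24,-0.5,7,0,0,0,-2.2,24,-0.5,7,0,0,0,-2.2,24,-0.5,7]
}}

```text
time: 20.35
tcp_pos: [0.5602, -0.2844, 0.2013]
tool_rot: [-3.141, 0.0, -0.163]
force: [1.3, 0.5, -0.3]
opening: 0.07
grasp_force: 0.0
```

```bash
python3 - <<'E'
from look import *; from go import go
c,o=look("tin_mid",yaws=[0],save="w7")
f=c["frame"]; h=cv2.cvtColor(f,cv2.COLOR_RGB2HSV)
for x,e in o:
    u=proj(c,[x[0],x[1],.03])[0].astype(int); print(u,"hsv away from dot",h[u[1],u[0]+14]); go(x[0],x[1],.001,-9.4)
E
```

```text
tin_mid 0.96 [298.3, 102.3, 43.4, 39.3] x 0.6082 y -0.3634 yaw 13.8 err 0.052
tin_mid 0.73 [240.6, 154.3, 38.6, 40.9] x 0.5594 y -0.2833 yaw 13.5 err 0.045
tin_mid 0.65 [157.6, 135.5, 48.3, 42.1] x 0.5971 y -0.1972 yaw 6.1 err 0.027
[322 123] hsv away from dot [ 89 255 199]
now [ 0.5602 -0.2846  0.2015] [-180.     0.    -9.3] turn [-0.   0.   0.1] shift cm [ 6.01  6.99 20.05]
[258 176] hsv away from dot [135  27  56]
now [ 0.5602 -0.2846  0.2015] [-180.     0.    -9.3] turn [-0.   0.   0.1] shift cm [-0.1  -0.11 20.05]
[179 157] hsv away from dot [ 89 255 209]
now [ 0.5602 -0.2846  0.2015] [-180.     0.    -9.3] turn [-0.   0.   0.1] shift cm [ 2.23 -9.22 20.05]
```

{"name": "send_rows", "arguments": {
  "increments": [0,0,0,-0.1,-0.1,6,7,0,0,0,-0.1,-0.1,12,7,0,0,0,-0.1,-0.1,17,7,0,0,0,-0.1,-0.1,19,7,0,0,0,-0.1,-0.1,19.8,7,0,0,0,-0.1,-0.1,19.9,7,0,0,0,-0.1,-0.1,19.9,7,0,0,0,-0.1,-0.1,19.9,4,0,0,0,-0.1,-0.1,19.9,4,0,0,0,-0.1,-0.1,19.9,4,0,0,0,-0.1,-0.1,19.9,4,0,0,0,-0.1,-0.1,19.9,4]
}}

```text
time: 21.95
tcp_pos: [0.5591, -0.2846, 0.0028]
tool_rot: [3.141, -0.0, -0.164]
force: [-1.3, 1.2, 3.7]
opening: 0.0463
grasp_force: 30.0
```

```bash
python3 go.py .621 -.0526 .18 -9.4
```

```text
now [ 0.5591 -0.2846  0.0028] [180.   -0.   -9.4] turn [ 0. -0. -0.] shift cm [  2.32 -23.9  -17.72]
```

{"name": "send_rows", "arguments": {
  "increments": [0,0,0,0,0,-5,4,0,0,0,0,0,-11,4,0,0,0,0,0,-17.7,4,0,0,0,0.6,-6,-17.7,4,0,0,0,1.2,-12,-17.7,4,0,0,0,1.8,-18,-17.7,4,0,0,0,2.3,-23,-17.7,4,0,0,0,2.3,-23.9,-17.7,4,0,0,0,2.3,-23.9,-17.7,4,0,0,0,2.3,-23.9,-17.7,4]
}}

```text
time: 23.2
tcp_pos: [0.6205, -0.0539, 0.1794]
tool_rot: [3.141, 0.0, -0.166]
force: [-0.4, -0.5, -0.7]
opening: 0.0462
grasp_force: 30.0
```

```bash
python3 - <<'E'
from look import *; from go import go
o=monitor.get_obs(); print(o["opening"],o["grasp_force"])
c=camera("wrist"); cv2.imwrite("pics/w8.png",c["frame"][80:330,110:410,::-1]); z=o["tcp_pos"][2]
for d in spotter.cut_out(c,"tin_mid"):
    x,e=fit("tin_mid",[(c,d["mask"].astype(np.float32))],z=z-.0028,yaws=[0]); print(d["bbox"],x.round(4),e)
go(.621,-.0526,.0765,-9.4)
E
```

```text
0.046215457069077134 29.99969244003296
[358.9, 153.4, 52.8, 47.2] [ 0.6379 -0.1183 -0.1248] 0.7514954805374146
[493.2, 128.1, 17.5, 34.8] [ 0.6472 -0.2344  0.3937] 0.30841726064682007
[219.5, 188.5, 78.4, 92.5] [ 0.6211 -0.0529  0.1096] 0.048502206802368164
now [ 0.6205 -0.0538  0.1795] [180.    0.   -9.5] turn [ 0.   0.  -0.1] shift cm [ 0.03 -0.13 10.3 ]
```

View pics/w8.png

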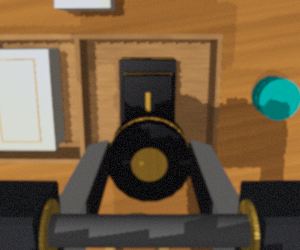

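The tin is held level and centred between the jaws. I'll lower it.

{"name": "send_rows", "arguments": {
  "increments": [0,0,0,0,-0.1,5,4,0,0,0,0,-0.1,8.5,4,0,0,0,0,-0.1,9.9,4,0,0,0,0,-0.1,10.3,4,0,0,0,0,-0.1,10.4,4,0,0,0,0,-0.1,10.4,4,0,0,0,0,-0.1,10.4,4]
}}

```text
time: 24.18
tcp_pos: [0.6212, -0.0515, 0.0763]
tool_rot: [-3.142, -0.001, -0.164]
force: [-0.3, 0.4, -1.5]
opening: 0.0462
grasp_force: 30.0
```

{"name": "send_rows", "arguments": {
  "increments": [0,0,0,0,0.05,0.1,4,0,0,0,0,0.05,0.15,4,0,0,0,0,0.05,0.2,4,0,0,0,0,0.05,0.2,4]
}}

```text
time: 24.68
tcp_pos: [0.621, -0.052, 0.0748]
tool_rot: [3.142, -0.001, -0.164]
force: [-5.0, 0.7, 10.0]
opening: 0.0465
grasp_force: 30.0
```

Contact. I'll release, rise and look.

{"name": "send_rows", "arguments": {
  "increments": [0,0,0,0,0,0,6.5,0,0,0,0,0,0,6.5,0,0,0,0,0,0,6.5,0,0,0,0,0,-3,6.5,0,0,0,0,0,-8,6.5,0,0,0,0,0,-12.5,6.5,0,0,0,0,0,-12.5,6.5,0,0,0,0,0,-12.5,6.5]
}}

```text
time: 25.68
tcp_pos: [0.6204, -0.052, 0.1975]
tool_rot: [3.142, 0.001, -0.164]
force: [-0.8, -0.4, -0.7]
opening: 0.065
grasp_force: 0.0
```

```bash
python3 - <<'E'
from look import *; from go import go
look("tin_mid",z=.072,yaws=[0]); look("tray",yaws=[-.16])
c,o=look("medium_box_mid",z=.04,yaws=[-.16])
go(.5466,.2809,.22,159.2)
E
```

```text
tin_mid 0.71 [357.4, 154.1, 52.3, 40.3] x 0.6131 y -0.1656 yaw -2.5 err 0.355
tin_mid 0.6 [486.1, 123.7, 22.2, 40.7] x 0.6236 y -0.3136 yaw 37.4 err 0.140
tin_mid 0.55 [6.1, 237.1, 34.1, 48.2] x 0.5832 y 0.2266 yaw -7.5 err 0.458
tray 0.72 [88.8, 111.4, 242.0, 128.5] x 0.6311 y 0.0007 yaw -9.5 err 0.425
medium_box_mid 0.75 [238.7, 148.9, 45.9, 64.5] x 0.6214 y -0.0519 yaw -9.3 err 0.710
now [ 0.6206 -0.052   0.1978] [ 1.8e+02  1.0e-01 -9.4e+00] turn [-1.000e-01  0.000e+00 -1.686e+02] shift cm [-12.74 -31.63  -2.21]
```

{"name": "send_rows", "arguments": {
  "increments": [0,0,-168.6,-12.7,-31.6,-2.2,6.5,0,0,-168.6,-12.7,-31.6,-2.2,6.5,0,0,-168.6,-12.7,-31.6,-2.2,6.5,0,0,-168.6,-12.7,-31.6,-2.2,6.5,0,0,-168.6,-12.7,-31.6,-2.2,6.5,0,0,-168.6,-12.7,-31.6,-2.2,6.5,0,0,-168.6,-12.7,-31.6,-2.2,6.5,0,0,-168.6,-12.7,-31.6,-2.2,6.5,0,0,-168.6,-12.7,-31.6,-2.2,6.5,0,0,-168.6,-12.7,-31.6,-2.2,6.5,0,0,-168.6,-12.7,-31.6,-2.2,6.5,0,0,-168.6,-12.7,-31.6,-2.2,6.5,0,0,-168.6,-12.7,-31.6,-2.2,6.5,0,0,-168.6,-12.7,-31.6,-2.2,6.5,0,0,-168.6,-12.7,-31.6,-2.2,6.5,0,0,-168.6,-12.7,-31.6,-2.2,6.5,0,0,-168.6,-12.7,-31.6,-2.2,6.5,0,0,-168.6,-12.7,-31.6,-2.2,6.5,0,0,-168.6,-12.7,-31.6,-2.2,6.5]
}}

```text
time: 28.35
tcp_pos: [0.5472, 0.2805, 0.2205]
tool_rot: [-3.142, -0.0, 2.777]
force: [-0.5, -0.5, 0.2]
opening: 0.0649
grasp_force: 0.0
```

```bash
python3 - <<'E'
from look import *; from go import go
c,o=look("filler_thin_tab",save="w9",x0=(.5466,.2809),yaws=[-.5,-.36,-.2])
for x,e in o: go(x[0],x[1],.037,np.degrees(x[2])+180)
s=camera("top"); t=camera("side")
a=cv2.resize(s["frame"][140:220,210:330],(396,264),interpolation=3); b=cv2.resize(t["frame"][140:230,220:310],(264,264),interpolation=3)
cv2.imwrite("pics/w10.png",np.vstack([np.hstack([a,b]),cv2.resize(c["frame"],(660,330))[:,:,:]])[:,:,::-1])
E
```

```text
filler_thin_tab 0.76 [250.5, 141.8, 16.6, 63.2] x 0.5472 y 0.2804 yaw -20.6 err 0.040
now [0.5472 0.2805 0.2205] [-180.     0.   159.1] turn [-0.   0.  -0.3] shift cm [-1.000e-02 -1.000e-02  1.835e+01]
```

View pics/w10.png

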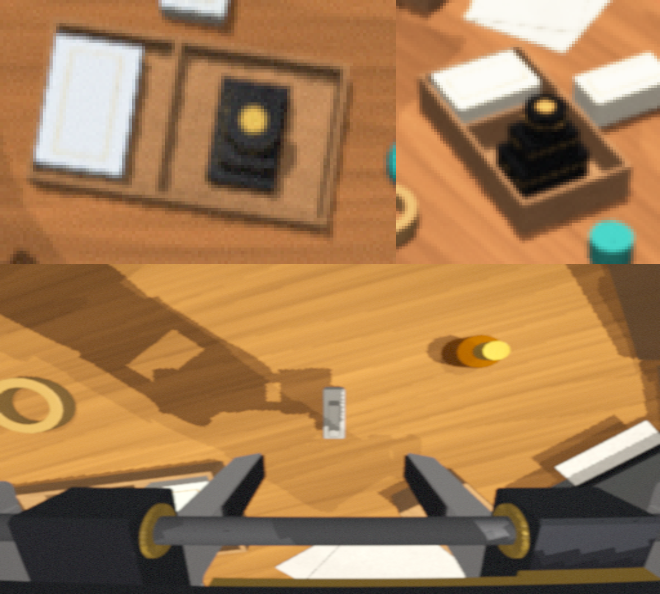

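The top and side crops show the stack upright and centred. The wrist crop shows the thin filler at (333,412), with the perfume well clear. I'll grip the tab.

{"name": "send_rows", "arguments": {
  "increments": [0,0,-0.3,0,0,6,5,0,0,-0.3,0,0,12,5,0,0,-0.3,0,0,16,5,0,0,-0.3,0,0,18,5,0,0,-0.3,0,0,18.3,5,0,0,-0.3,0,0,18.3,5,0,0,-0.3,0,0,18.3,0.3,0,0,-0.3,0,0,18.3,0.3,0,0,-0.3,0,0,18.3,0.3,0,0,-0.3,0,0,18.3,0.3,0,0,-0.3,0,0,18.3,0.3,0,0,-0.3,0,0,18.3,0.3]
}}

```text
time: 30.05
tcp_pos: [0.5472, 0.2805, 0.0376]
tool_rot: [3.142, -0.0, 2.784]
force: [-0.2, -0.4, 1.7]
opening: 0.0095
grasp_force: 30.0
```

```bash
python3 - <<'E'
import numpy as np
from go import go
t=np.radians(-9.5); c,s=np.cos(t),np.sin(t); g=.0215+.01375
x,y=.6305-s*g,.0005+c*g; print(x,y); go(x,y,.17,170.5)
E
```

```text
0.6363179281065888 0.03526656745418741
now [0.5472 0.2805 0.0376] [180.   -0.  159.5] turn [  0.  -0. -11.] shift cm [-16.94 -19.85 -13.24]
```

{"name": "send_rows", "arguments": {
  "increments": [0,0,0,0,0,-5,0.3,0,0,0,0,0,-11,0.3,0,0,-11,-4,-4.7,-13.2,0.3,0,0,-11,-8,-9.4,-13.2,0.3,0,0,-11,-12,-14,-13.2,0.3,0,0,-11,-16,-18.7,-13.2,0.3,0,0,-11,-16.9,-19.8,-13.2,0.3,0,0,-11,-16.9,-19.8,-13.2,0.3,0,0,-11,-16.9,-19.8,-13.2,0.3]
}}

```text
time: 31.18
tcp_pos: [0.6357, 0.0375, 0.1695]
tool_rot: [3.141, -0.0, 2.977]
force: [-0.2, -0.2, -0.9]
opening: 0.01
grasp_force: 30.0
```

```bash
cat > gap.py <<'E'
from look import *; from go import go
import sys
c=camera("wrist"); f=c["frame"]
cv2.imwrite("pics/%s.png"%sys.argv[1],cv2.resize(f[60:300,130:450],(800,600),interpolation=3)[:,:,::-1])
o=monitor.get_obs(); print(o["tcp_pos"],np.degrees(o["tool_rot"][2]),o["opening"],o["grasp_force"])
for p in((.6305,.0005,-9.5),):
  for u in [(-.055,.0215,.045),(.055,.0215,.045),(-.055,.049,.044),(.055,.049,.044)]:
    print(u,((proj(c,place(np.array([u]),p[0],p[1],np.radians(p[2])))[0]-[130,60])*2.5).round(0))
z=o["tcp_pos"][2]-.0376
for u in box(.07,.02,0,.04)[[0,4,2,6]]:
    print("filler bottom",((proj(c,place(np.array([u]),o["tcp_pos"][0],o["tcp_pos"][1],o["tool_rot"][2],z))[0]-[130,60])*2.5).round(0))
go(.6363,.0353,.06,170.5)
E
python3 gap.py g1
```

```text
[0.63573267 0.03756928 0.16961068] 170.60293922345795 0.009725633518646063 29.995826482772827
(-0.055, 0.0215, 0.045) [280. 178.]
(0.055, 0.0215, 0.045) [283. 440.]
(-0.055, 0.049, 0.044) [350. 178.]
(0.055, 0.049, 0.044) [347. 439.]
filler bottom [352. 482.]
filler bottom [354. 261.]
filler bottom [288. 482.]
filler bottom [285. 261.]
now [0.6357 0.0376 0.1696] [180.   -0.  170.6] turn [ 0.  -0.   0.1] shift cm [-0.09 -0.22 10.96]
```

View pics/g1.png

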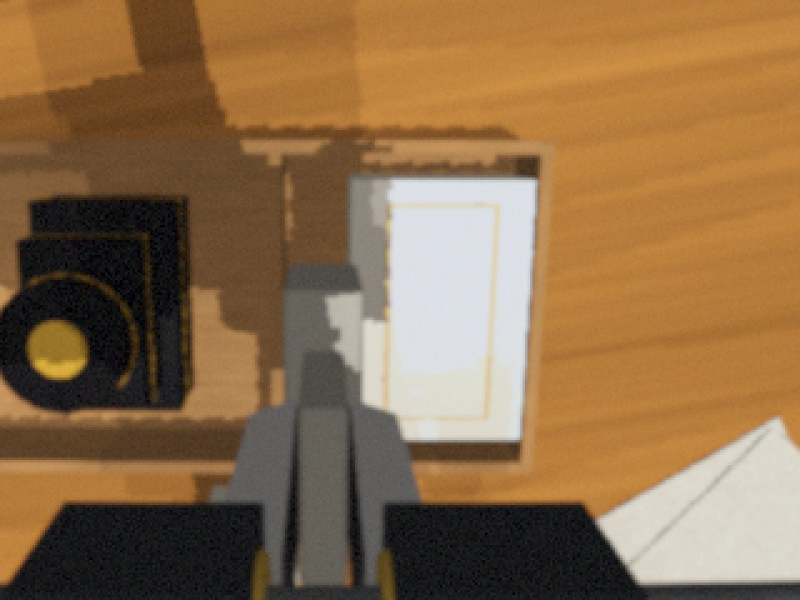

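The divider edge (285) and carton edge (348) match the prediction within about 2 mm, so the gap centre stands. I'll align just above it.

{"name": "send_rows", "arguments": {
  "increments": [0,0,0,-0.1,-0.2,0,0.3,0,0,0,-0.1,-0.2,5,0.3,0,0,0,-0.1,-0.2,7.3,0.3,0,0,0,-0.1,-0.2,7.3,0.3,0,0,0,-0.1,-0.2,7.3,0.3]
}}

```text
time: 31.85
tcp_pos: [0.6374, 0.034, 0.0981]
tool_rot: [3.141, 0.002, 2.976]
force: [0.2, -0.5, 0.3]
opening: 0.01
grasp_force: 30.0
```

```bash
python3 gap.py g2
```

```text
[0.63744552 0.03389821 0.09821873] 170.50792640948512 0.00974937523454011 29.99581217765808
(-0.055, 0.0215, 0.045) [278. 183.]
(0.055, 0.0215, 0.045) [282. 513.]
(-0.055, 0.049, 0.044) [368. 183.]
(0.055, 0.049, 0.044) [363. 512.]
filler bottom [351. 482.]
filler bottom [353. 261.]
filler bottom [287. 482.]
filler bottom [284. 261.]
now [0.6374 0.0339 0.0982] [1.800e+02 1.000e-01 1.705e+02] turn [0.  0.1 0. ] shift cm [0.15 0.12 3.82]
```

View pics/g2.png

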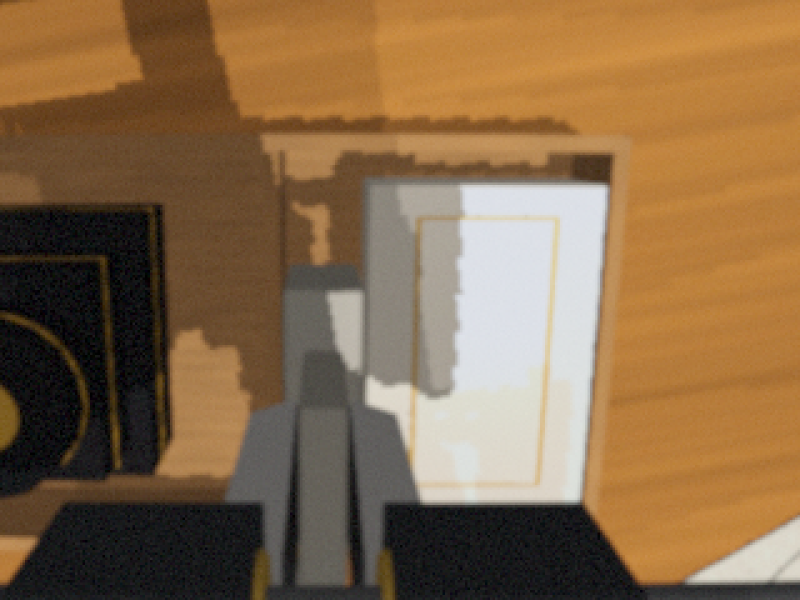

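The gap centre is about column 323 and the filler centre about 319, so it needs roughly 1.2 mm of correction. I'll apply it and insert.

{"name": "send_rows", "arguments": {
  "increments": [0,0,0,0.1,0.12,0,0.3,0,0,0,0.1,0.12,0,0.3,0,0,0,0.1,0.12,1.2,0.3,0,0,0,0.1,0.12,2,0.3,0,0,0,0.1,0.12,2.5,0.3,0,0,0,0.1,0.12,2.5,0.3]
}}

```text
time: 32.65
tcp_pos: [0.6357, 0.035, 0.071]
tool_rot: [-3.141, -0.001, 2.976]
force: [0.4, -0.8, -0.1]
opening: 0.0096
grasp_force: 30.0
```

It entered freely with no force. Going on down.

{"name": "send_rows", "arguments": {
  "increments": [0,0,0,0,0,0.8,0.3,0,0,0,0,0,1.6,0.3,0,0,0,0,0,2.3,0.3,0,0,0,0,0,2.7,0.3,0,0,0,0,0,2.8,0.3,0,0,0,0,0,2.9,0.3,0,0,0,0,0,3,0.3,0,0,0,0,0,3,0.3]
}}

```text
time: 33.65
tcp_pos: [0.636, 0.035, 0.0416]
tool_rot: [3.142, 0.0, 2.976]
force: [-0.3, -0.1, -0.5]
opening: 0.0098
grasp_force: 30.0
```

{"name": "send_rows", "arguments": {
  "increments": [0,0,0,0,0,0.1,0.3,0,0,0,0,0,0.15,0.3,0,0,0,0,0,0.15,0.3]
}}

```text
time: 34.02
tcp_pos: [0.6362, 0.035, 0.0416]
tool_rot: [3.142, 0.001, 2.976]
force: [-7.2, -0.1, 11.9]
opening: 0.0097
grasp_force: 30.0
```

On the floor. I'll release with a small opening, rise and inspect.

{"name": "send_rows", "arguments": {
  "increments": [0,0,0,0,0,0.05,3,0,0,0,0,0,0.05,3,0,0,0,0,0,0.05,3,0,0,0,0,0,-2,3,0,0,0,0,0,-6,3,0,0,0,0,0,-12,3,0,0,0,0,0,-18,3,0,0,0,0,0,-20,3,0,0,0,0,0,-20,3]
}}

```text
time: 35.15
tcp_pos: [0.6364, 0.0351, 0.2428]
tool_rot: [3.141, 0.004, 2.976]
force: [-0.6, 0.2, -0.8]
opening: 0.0299
grasp_force: 0.0
```

```bash
python3 - <<'E'
from look import *
c,o=look("filler_thin_tab",z=.004,x0=(.636,.035),yaws=[-.16])
s=camera("top"); t=camera("side")
a=cv2.resize(s["frame"][130:270,90:330],(480,280),interpolation=3); b=cv2.resize(t["frame"][135:235,210:310],(300,300),interpolation=3)
w=cv2.resize(c["frame"],(400,300))
cv2.imwrite("pics/f.png",np.vstack([np.hstack([b,w]),cv2.resize(a,(700,300))])[:,:,::-1])
E
```

```text
filler_thin_tab 0.98 [249.7, 138.8, 18.9, 60.9] x 0.6369 y 0.0354 yaw -9.3 err 0.023
filler_thin_tab 0.47 [0.0, 0.0, 23.5, 52.7] x 0.6360 y 0.0350 yaw -9.2 err 1.000
```

View pics/f.png

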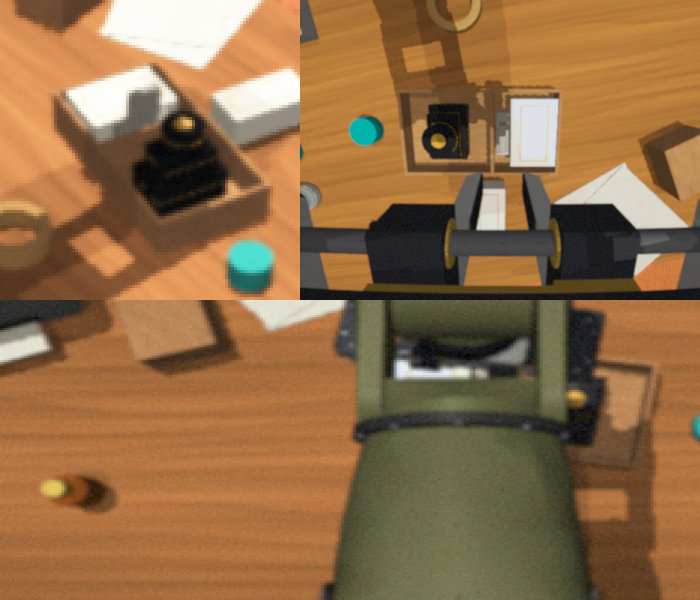

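The side crop shows the three-part stack upright and centred in its bay, with only the filler's tab above the rim at (143,105). The filler fit is at floor level (err .02), the perfume and tape are untouched, and the arm is clear. I'm handing it in.

```bash
python3 -c "
from cell import job; print(job.sign_off())"
```

```text
the job is handed in; nothing more can be done
None
```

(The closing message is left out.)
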